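# Correct the file-block case and latch its lid

### The arm

A 6-joint arm with a two-finger parallel gripper is mounted at the origin on a cart in front of the work surface, level with it; the furniture and walls round the work are solid. World frame = base frame: x ahead of the robot, y to its left, z up, the work surface at z = 0. Lengths are in m, angles in degrees, forces in N, time in s.
With the tool pointing down it reaches from about 0.25 to 0.725 m from the base axis. Payload 9.7 kg.
Tool frame: the origin (TCP) lies on the centre line of the jaws, within the pads' length; the fingertips stand tip_reach ahead of it and the grasp point (between the pads) lies 2 mm behind it (tip_reach is the distance from the TCP to the fingertips, in m); z points along the fingers, y is the direction in which the jaws open and shut (so a half turn about z gives the same grasp; the last joint's range is limited). The gripper opens to 85 mm and grips with 20 to 120 N. Pads are 22 mm wide; open, the fingers measure 114 mm over their backs; the gripper's body (76 mm by 85 mm) begins 54 mm behind the grasp point. The pads swing forward as they close: fully open they stand 13 mm farther back than shut.
Start: joints at [-63.369, 4.979, 10.078, 95.1, 0, 90], TCP at [0.247, -0.492, 0.248] pointing down, gripper open.
Joint ranges: [-179.16, 179.16], [-48.56, 103.87], [-65.8, 70.77], [-126.05, 130.52], [-82.76, 87.17], [-180, 180]. Speed limits (degrees/s): [127.2, 127.2, 147.25, 180, 180, 180].

### API

Orientations are given as [roll, pitch, yaw] about the fixed x, y, z axes, in that order (R = Rz(yaw) Ry(pitch) Rx(roll)).
In Python, from workcell import get_obs, camera, calibration, job_done, tip_reach gives the robot as it stands.
- The arm moves only by the tool apply_moves, never from a script. Its argument "rows" is a list of rows, each a list of 7 numbers: the shift along the world's x, y, z in mm, then the turn, a rotation vector about the world's x, y, z in degrees, then the closure, from 0 (fully open) to 1 (shut). A call has 1 to 20 rows; each row shifts and turns the commanded pose from where the row before left it; what a row does not reach is not made up. A row lasts 1/8 s, in which the tool goes at most 62.5 mm and 10.7 degrees, less where a joint would pass 70% of its speed; a pose out of reach is approached as far as the arm can. A call with a gripper value outside its range is refused whole. The fingers move at their own pace and stop on an object; "grip_force" is the grip in N (left out, the last holds). Time passes only in rows, so rows that do not move let the fingers close. It gives the time, the measured TCP pose, the force and the opening at its end, in the units of the state.
- get_obs(): the state, without advancing time (a new reading comes with each control period).
- camera(name): name is "side" or "top" or "wrist"; returns the picture (400x640x3 uint8, red, green, blue); there is no depth.
- calibration(name): a dict with "intrinsics" (3x3 intrinsics, pixels), "T" (4x4, takes a point from camera to world coordinates); the wrist camera has in their place "mount" (4x4, takes a point from camera to tool coordinates, whose origin is the TCP and whose axes are the flange's). Camera axes: x right, y down, z forward; pixel columns grow to the right and rows downward; lengths in m; the calibration is good to about 2 mm. The wrist camera is an equidistant fisheye: a pixel r from the principal point sees the ray r / f radians off the axis. A picture is of the moment at which its call begins: read the wrist's pose just before it. calibration takes no time and is no camera call.
- job_done(): hands the job in, once; it reports no verdict.
The state is a dict: "time": time; "q": joint angles; "qd": joint speeds; "joint_efforts": joint torques, N m; "ee_pos": TCP position; "tcp_rot": TCP orientation; "wrist_force": force on the tool from outside, world axes, zero at the start; "torque": the same for the moment, N m; "opening": finger opening in m.
Only numpy, scipy, OpenCV 4.12 (cv2) and the standard library are available. Lean on these libraries where they do the work, as an engineer would, in place of code of your own. Each camera call takes 0.05 s, during which the arm holds its last target.

### The job

The open metal transport case should carry three small file blocks, one standing in each bay, but one bay holds a big file block that is too tall: stand the big one upright on the steel tray and put the small file block from the tray upright in the bay it left. Then close the case: press the sprung lid down flush and, while holding it down, turn the latch on the lid fully home under the hook at the front so that the lid stays shut. Leave the two correct blocks in their bays and the pot and the jar where they stand on the tray.

Things in the scene. Friction and masses are not known exactly. Their poses are not given: they have to be found in the camera images.
- case: Aluminium case fixed to the desk, 144 mm deep (x), 250 mm wide (y), rim 68 mm high. Origin: centre of underside; front faces -x, lid hinges on the rear (+x) rim. Walls 5 mm, inner floor at z = 5 mm. Three bays in a row, centres x = 0, y = -72, 0, +72 mm, parted by ribs 4 mm thick, tops at z = 13 mm. Columns 20 mm square (x = -58, y = +-110 mm) bear buffers that stand 12 mm above the rim.
- keeper (a point): The hook that holds the latch, outside the front wall: a plate 28 mm (case x) by 32 mm (y), 16 mm thick; this point is the centre of its underside, 83 mm above the desk, 10 mm above the flush lid's outer face. Its post, at case y = -24 to -12 mm, leaves it open toward the case's +y. Frame as the case's.
- lid_hinge (a point): Middle of the lid's hinge line, which runs along the case's y on the rear rim. Frame as the case's. The lid is a plate 144 x 250 x 5 mm, its underside in the hinge line's plane, about 0.25 kg.
- lid (a joint): Lid angle, rad: 0 = flush on the rim, grows as it opens, at most 1.95 (leaning back). The stiff hinge (2 N at the front edge) holds it where it is left. Nearly shut, at 0.09, it meets two sprung buffers in the front corners; pressing it from there to 0 takes about 14 N at the latch, and let go it springs back to 0.09 unless latched. Latched, it rests near 0.013.
- lid_edge (a point): Middle of the lid's free edge on the outer face, 144 mm from the hinge. Frame turns with the lid: z is the lid's outward normal, x points to the hinge.
- latch (a joint): Latch angle, rad: 0 = tongue along the case's +y, 1.57 = end stop, tongue pointing forward (case -x) under the hook. Grows counter-clockwise seen from above the shut lid. Stiff (0.08 N m), stays where left. The tongue meets the hook plate at about 0.9: with the lid flush it passes 2 mm below the plate; with the lid up on its buffers it strikes the plate's edge.
- latch_grip (a point): Point on the latch's pivot axis, 30 mm above the lid's outer face, 116 mm from the hinge line, mid-width. Frame turns with the latch: y along the tongue, z out of the lid. Upright grip 14 mm thick (x), 52 mm long (y), from 8 to 42 mm above the lid; below it the tongue, 16 mm wide, 3 to 8 mm above the lid, from y = -20 to +62 mm.
- big_block: The wrong part: big grey steel file block, solid body 51 x 56 x 50 mm (x, y, z) with thin file handles standing up to 75 mm, 0.3 kg. Stands in one of the three bays. Origin: centre of its underside.
- stock_block: The correct spare: small steel file block, solid body 36 x 38 x 34 mm with file handles standing up to 59 mm, 0.085 kg. Stands on the tray. Origin: centre of its underside.
- kit_block_1: Small file block like the spare, correct, standing in one bay. Origin: centre of its underside.
- kit_block_2: Small file block like the spare, correct, standing in another bay. Origin: centre of its underside.
- stock_tray: Flat stainless tray, 173 x 269 mm (its x, y), rim 12 mm high, floor at z = 2 mm (flat over 140 x 236 mm), fixed to the desk. Origin: centre of its underside. Three things stand in a row along its +x half, at about x = +35 mm, y = -83, 0 and +83 mm; the -x half is free.
- cement_pot: White pot with a teal screw cap, 48 mm across, 40 mm high, on the tray. Origin: centre of its underside. To be left alone.
- brown_jar: Small brown jar with a black cap, 44 mm across, 52 mm high, on the tray. Origin: centre of its underside. To be left alone.
There are look-alikes about, which are no part of the job. Leave any orange or yellow look-alike of the big_block alone.

How it is judged (in metres and radians):
At the end, for the whole second after the job is handed in: One small file block upright on the floor of each bay (within 45 mm in x, 18 mm in y of its centre, 7 degrees); the big block upright at rest on the tray floor (origin within 70 mm in x, 118 mm in y of its centre); lid below 0.025 rad, latch above 1.35 rad (x of stock_block in the frame of case between -0.045 and 0.045 m and z of stock_block in the frame of case between 0 and 0.009 m and angle between each of stock_block, kit_block_1, kit_block_2, big_block's own z axis and vertical below 0.12 rad and x of kit_block_1 in the frame of case between -0.045 and 0.045 m and z of kit_block_1 in the frame of case between 0 and 0.009 m and x of kit_block_2 in the frame of case between -0.045 and 0.045 m and z of kit_block_2 in the frame of case between 0 and 0.009 m and (y of stock_block in the frame of case between -0.09 and -0.054 m or y of kit_block_1 in the frame of case between -0.09 and -0.054 m or y of kit_block_2 in the frame of case between -0.09 and -0.054 m) and (y of stock_block in the frame of case between -0.018 and 0.018 m or y of kit_block_1 in the frame of case between -0.018 and 0.018 m or y of kit_block_2 in the frame of case between -0.018 and 0.018 m) and (y of stock_block in the frame of case between 0.054 and 0.09 m or y of kit_block_1 in the frame of case between 0.054 and 0.09 m or y of kit_block_2 in the frame of case between 0.054 and 0.09 m) and x of big_block in the frame of stock_tray between -0.07 and 0.07 m and y of big_block in the frame of stock_tray between -0.118 and 0.118 m and z of big_block in the frame of stock_tray between -0.003 and 0.008 m and linear speed of each of big_block, stock_block below 0.02 m/s and value of joint lid below 0.025 rad and value of joint latch above 1.35 rad); the robot touches nothing.
It fails at once if the cement pot moved more than 30 mm or tipped over (distance of cement_pot from where it was at the start of the episode above 0.03 m or angle between cement_pot's own z axis and vertical above 0.5 rad).
It fails at once if the brown jar moved more than 30 mm or tipped over (distance of brown_jar from where it was at the start of the episode above 0.03 m or angle between brown_jar's own z axis and vertical above 0.5 rad).
It fails at once if a correct kit block moved more than 40 mm or taken out (distance of any of kit_block_1, kit_block_2 from where it was at the start of the episode above 0.04 m).
It also fails if it takes over 72 s, if anything falls off the work surface, if the arm or the gripper's body presses on something with over 40 N, if the wrist force passes 120 N, or if a joint passes its speed limit or range.

## Working session

There is one attempt and no reset: what is moved stays moved. The work goes in short steps, Python scripts to look and compute and a tool call to move; the robot and the scene stay as the last step left them, time stands still between calls to the robot, and variables do not carry over. Pictures are saved under pics/ and viewed, and the job is handed in when it is done.

Besides the shell and the picture viewer there is one more tool, called after "Emit:" in YAML: its name, and indented under it one key for each argument. apply_moves: Moves the arm, as the interface text tells. Its arguments: {"type":"object","properties":{"rows":{"type":"array","items":{"type":"array","items":{"type":"number"}}},"grip_force":{"type":"number"}},"required":["rows"]}

```bash
mkdir -p pics; ls
python3 - <<'E'
from workcell import *
import cv2,numpy as np
print(get_obs(),tip_reach)
for n in ["top","side","wrist"]:
    c=calibration(n);print(n,{k:np.round(v,4).tolist() for k,v in c.items()})
    im=camera(n);cv2.imwrite(f"pics/{n}0.png",im[:,:,::-1])
E
```

```text
pics
{'time': 0.0, 'q': array([-6.33698433e+01,  5.01086455e+00,  1.00337485e+01,  9.51004822e+01,
        2.08047242e-04,  8.99999565e+01]), 'qd': array([ 0.13934326,  0.08453469, -0.04441873, -0.0399041 ,  0.10404018,
        0.03578818]), 'joint_efforts': array([ 9.26453286e-04, -5.20389783e+01,  4.64802575e+01,  1.62798178e-02,
        1.09761070e-04, -3.70775172e-05]), 'ee_pos': array([ 0.24642951, -0.49145993,  0.24757901]), 'tcp_rot': array([-1.79922402e+02, -2.08105924e-04,  2.66301999e+01]), 'wrist_force': array([-0.34837522, -0.15656166, -0.8358205 ]), 'torque': array([-0.01739485,  0.01060873, -0.03458003]), 'opening': 0.08544189544169359} 0.017
top {'intrinsics': [[394.0394, 0.0, 314.4991], [0.0, 394.0394, 199.6403], [0.0, 0.0, 1.0]], 'T': [[0.0023, -0.9845, 0.1752, 0.4307], [-0.9999, -0.0045, -0.0121, -0.0739], [0.0127, -0.1752, -0.9845, 1.0321], [0.0, 0.0, 0.0, 1.0]]}
side {'intrinsics': [[372.812, 0.0, 313.26], [0.0, 372.812, 204.1386], [0.0, 0.0, 1.0]], 'T': [[0.9988, -0.0181, 0.0462, 0.5602], [-0.0493, -0.467, 0.8829, -0.857], [0.0056, -0.8841, -0.4673, 0.4913], [0.0, 0.0, 0.0, 1.0]]}
wrist {'intrinsics': [[309.7069, 0.0, 320.8527], [0.0, 309.7069, 194.7706], [0.0, 0.0, 1.0]], 'mount': [[0.0006, -0.9525, -0.3046, 0.0782], [1.0, 0.0006, 0.0001, 0.001], [0.0001, -0.3046, 0.9525, -0.1251], [0.0, 0.0, 0.0, 1.0]]}
```

View pics/top0.png

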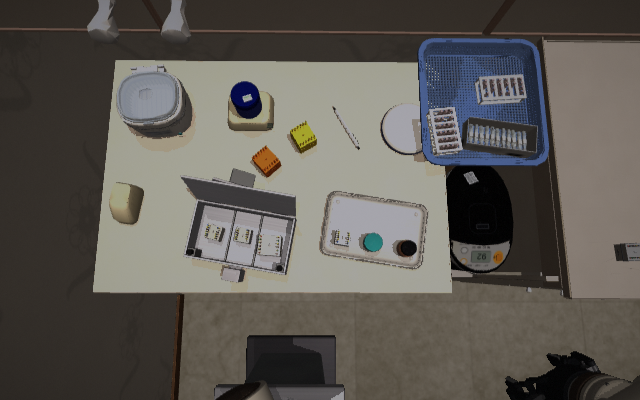

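View pics/side0.png

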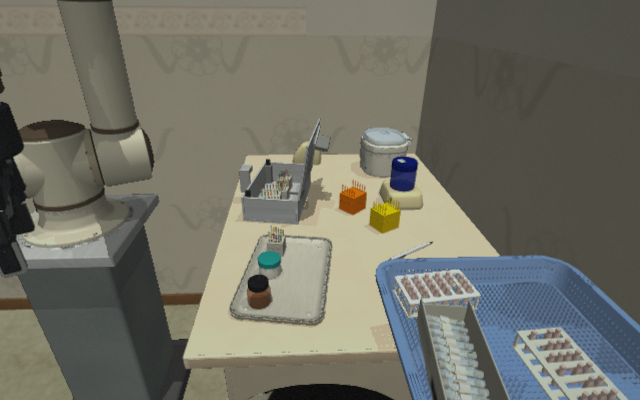

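View pics/wrist0.png

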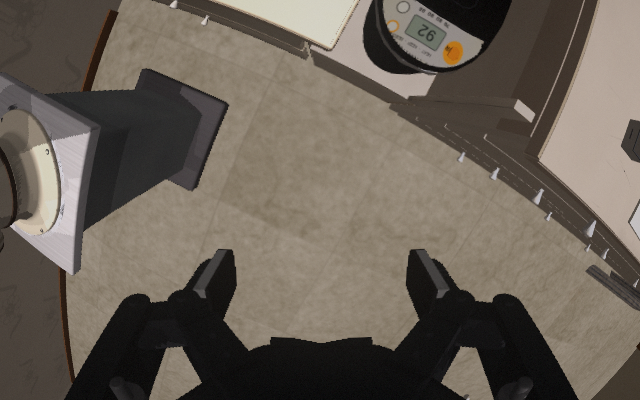

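```bash
cat > h.py <<'E'
from workcell import *
import cv2,numpy as np
from scipy.spatial.transform import Rotation as R
def ray(name,u,v,obs=None):
    c=calibration(name);K=np.array(c['intrinsics'])
    if name!='wrist':
        T=np.array(c['T']);d=np.array([(u-K[0,2])/K[0,0],(v-K[1,2])/K[1,1],1.])
    else:
        p=np.eye(4);p[:3,:3]=R.from_euler('xyz',obs['tcp_rot'],degrees=True).as_matrix();p[:3,3]=obs['ee_pos']
        T=p@np.array(c['mount']);a=np.array([u-K[0,2],v-K[1,2]]);r=np.hypot(*a);t=r/K[0,0]
        s=np.sin(t)/max(r,1e-9);d=np.array([a[0]*s,a[1]*s,np.cos(t)])
    d=T[:3,:3]@d;return T[:3,3],d/np.linalg.norm(d)
def onz(name,u,v,z,obs=None):
    o,d=ray(name,u,v,obs);return o+d*(z-o[2])/d[2]
def proj(name,P,obs=None):
    c=calibration(name);K=np.array(c['intrinsics'])
    if name!='wrist':
        T=np.array(c['T']);q=T[:3,:3].T@(np.array(P)-T[:3,3]);return K[0,0]*q[0]/q[2]+K[0,2],K[1,1]*q[1]/q[2]+K[1,2]
    p=np.eye(4);p[:3,:3]=R.from_euler('xyz',obs['tcp_rot'],degrees=True).as_matrix();p[:3,3]=obs['ee_pos']
    T=p@np.array(c['mount']);q=T[:3,:3].T@(np.array(P)-T[:3,3]);t=np.arctan2(np.hypot(q[0],q[1]),q[2]);n=np.hypot(q[0],q[1])
    return K[0,0]*t*q[0]/n+K[0,2],K[1,1]*t*q[1]/n+K[1,2]
def crop(src,out,x0,y0,x1,y1,s):
    im=cv2.imread(src)[y0:y1,x0:x1];cv2.imwrite(out,cv2.resize(im,None,fx=s,fy=s,interpolation=cv2.INTER_CUBIC))
E
python3 - <<'E'
from h import *
crop('pics/top0.png','pics/topc.png',170,160,300,290,4.6) 
crop('pics/top0.png','pics/topt.png',310,180,440,280,6)
crop('pics/side0.png','pics/sidec.png',220,110,350,340,2.6)
E
```

```text
(no output)
```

View pics/topc.png

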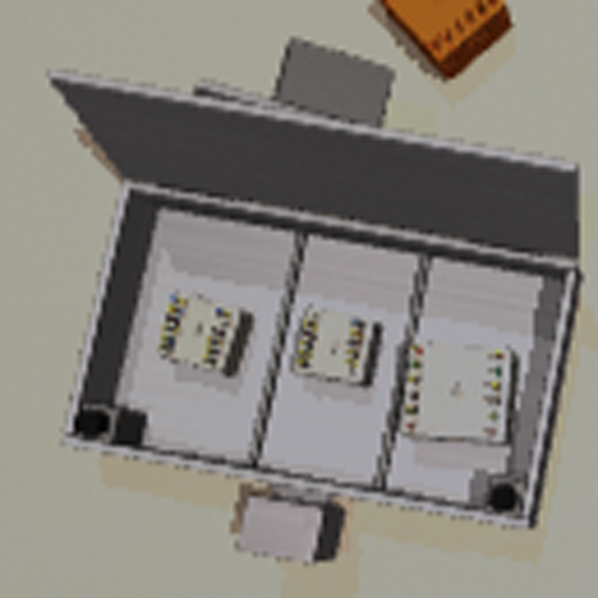

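View pics/topt.png

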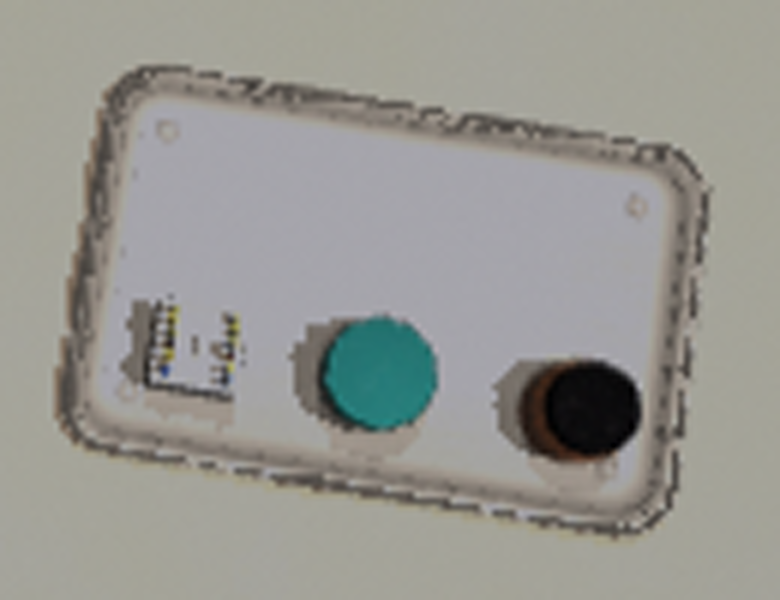

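View pics/sidec.png

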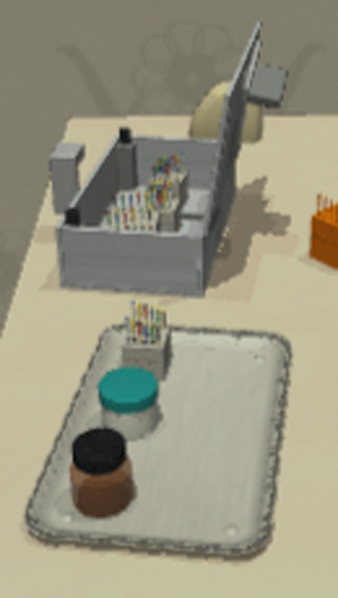

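Run:
```python
from h import *
f=lambda u,v:(u/4.6+170-.4,v/4.6+160-.4)
pts={'FL':(65,440),'FR':(535,525),'RL':(127,182),'RR':(580,270)}
P={k:onz('top',*f(*v),.068) for k,v in pts.items()}
for k,v in P.items(): print(k,v.round(4))
c=sum(P.values())/4;print('case',c.round(4),[np.degrees(np.arctan2(*(a-b)[:2][::-1])) -o for a,b,o in [(P['FL'],P['FR'],90),(P['RL'],P['RR'],90),(P['RL'],P['FL'],0),(P['RR'],P['FR'],0)]],
 np.linalg.norm(P['FL']-P['FR']),np.linalg.norm(P['RL']-P['FL']))
print('lid edge', [onz('top',*f(*p),z).round(4) for p in[(50,72),(578,165)] for z in (.2,.21)])
for k,p in {'b1':(200,330),'b2':(335,345)}.items(): print(k,onz('top',*f(*p),.039).round(4))
print('big',onz('top',*f(459,392),.055).round(4))
print('keeper',[onz('top',*f(*p),.099).round(4) for p in[(248,490),(237,548),(313,562),(325,502)]])
g=lambda u,v:(u/6+310-.4,v/6+180-.4)
t=[onz('top',*g(*p),.012).round(4) for p in[(115,68),(702,165),(650,535),(62,430)]];print('tray',t,sum(t)/4)
print('stock',onz('top',*g(193,345),.036).round(4),'pot',onz('top',*g(381,373),.042),'jar',onz('top',*g(593,408),.054))
# finger tip depth
o={'ee_pos':np.zeros(3),'tcp_rot':np.zeros(3)}
for p in [(232,250),(410,250),(228,285),(415,285)]:
    a,d=ray('wrist',*p,o); s=(np.sign(d[1])*.0425-a[1])/d[1]; print(p,(a+d*s).round(4))
```

```text
FL [0.4645 0.2297 0.068 ]
FR [ 0.4211 -0.0175  0.068 ]
RL [0.6021 0.2047 0.068 ]
RR [ 0.5554 -0.0395  0.068 ]
case [0.5108 0.0943 0.068 ] [np.float64(-9.941340615244513), np.float64(-10.837596877532121), np.float64(-10.274734165250068), np.float64(-9.334304722323326)] 0.2509039406363584 0.13992954794263907
lid edge [array([0.6309, 0.2054, 0.2   ]), array([0.6285, 0.2021, 0.21  ]), array([ 0.5877, -0.0428,  0.2   ]), array([ 0.5858, -0.0431,  0.21  ])]
b1 [0.5253 0.1689 0.039 ]
b2 [0.5173 0.0949 0.039 ]
big [0.491 0.025 0.055]
keeper [array([0.4386, 0.1261, 0.099 ]), array([0.4097, 0.1304, 0.099 ]), array([0.4029, 0.092 , 0.099 ]), array([0.4327, 0.087 , 0.099 ])]
tray [array([ 0.6358, -0.1241,  0.012 ]), array([ 0.5936, -0.3814,  0.012 ]), array([ 0.4338, -0.3515,  0.012 ]), array([ 0.4775, -0.1007,  0.012 ])] [ 0.535175 -0.239425  0.012   ]
stock [ 0.5121 -0.1553  0.036 ] pot [ 0.50018858 -0.2333962   0.042     ] jar [ 0.48522857 -0.31875883  0.054     ]
(232, 250) [ 0.0078 -0.0425  0.0058]
(410, 250) [ 0.0116  0.0425 -0.0011]
(228, 285) [-0.0039 -0.0425 -0.0077]
(415, 285) [ 0.0014  0.0425 -0.0152]
```

Emit:
apply_moves:
  rows:
    - [20,43,0,0,0,4.5,0]
    - [20,43,0,0,0,4.5,0]
    - [20,43,0,0,0,4.5,0]
    - [20,43,0,0,0,4.5,0]
    - [20,43,0,0,0,4.5,0]
    - [20,43,0,0,0,4.5,0]
    - [20,43,0,0,0,4.5,0]
    - [20,43,0,0,0,4.5,0]
    - [20,43,0,0,0,4.5,0]
    - [20,43,0,0,0,4.5,0]
    - [20,43,0,0,0,4.5,0]
    - [20,43,0,0,0,4,0]
    - [0,0,0,0,0,0,0]
    - [0,0,0,0,0,0,0]

```text
time: 1.9
ee_pos: [0.4863, 0.0242, 0.2481]
tcp_rot: [-180.0, 0.0, 80.1]
wrist_force: [0.0, -1.0, -0.4]
opening: 0.0853
```

Run:
```python
from h import *
o=get_obs();print(o['time'],o['ee_pos'],o['tcp_rot'],o['q'],o['wrist_force'])
cv2.imwrite('pics/w1.png',camera('wrist')[:,:,::-1])
import pickle;pickle.dump(o,open('w1.pkl','wb'))
```

```text
1.9 [0.48628206 0.02419101 0.24807131] [-1.79962825e+02  2.26733271e-02  8.01312771e+01] [ 2.85560418e+00 -3.61804687e+00  1.37408564e+00  9.50333882e+01
 -1.39283883e-02  1.02724339e+02] [ 0.03121549 -1.01143351 -0.36970929]
```

View pics/w1.png

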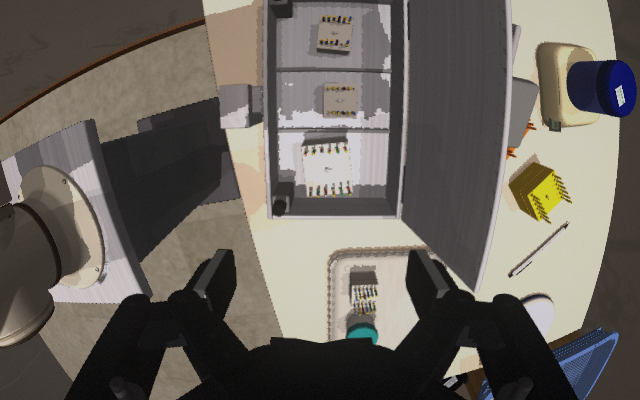

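Run:
```python
from h import *
crop('pics/w1.png','pics/w1c.png',250,120,410,230,5)
crop('pics/w1.png','pics/w1d.png',210,0,410,120,4)
```

```text
(no output)
```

View pics/w1c.png

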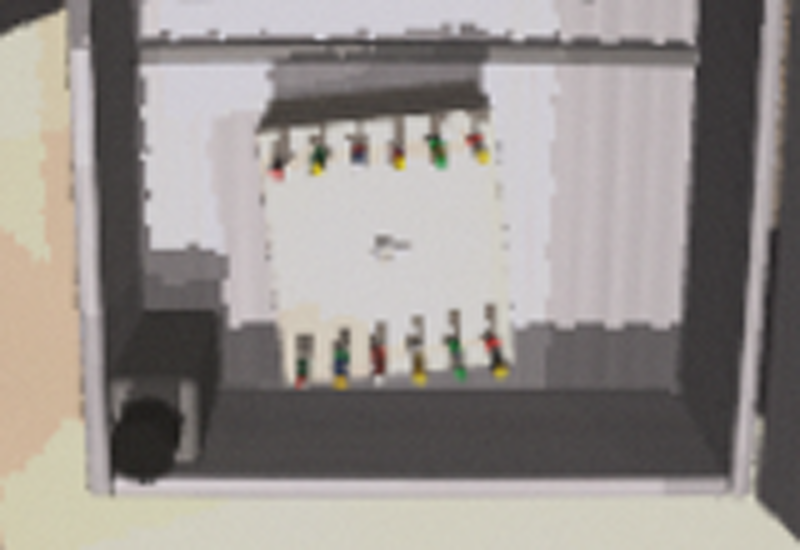

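View pics/w1d.png

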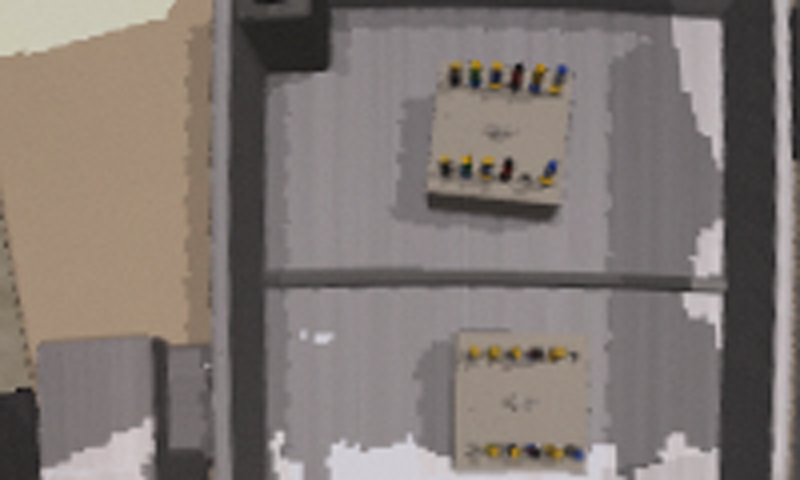

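Run:
```python
from h import *
import pickle;o=pickle.load(open('w1.pkl','rb'))
f=lambda u,v:(u/5+250-.4,v/5+120-.4)
Q=np.array([onz('wrist',*f(*p),.055,o) for p in[(260,130),(490,108),(515,370),(285,385)]])
print(Q.round(4),Q.mean(0).round(4),[np.linalg.norm(Q[i]-Q[i-1]).round(4) for i in range(4)],[np.degrees(np.arctan2(*(Q[i]-Q[i-1])[:2][::-1])).round(1) for i in range(4)])
fr=onz('wrist',*f(90,493),.068,o);rr=onz('wrist',*f(750,493),.068,o);print('FR',fr,'RR',rr,np.linalg.norm(fr-rr),np.degrees(np.arctan2(*(rr-fr)[:2][::-1])))
fl=np.array([.4645,.2297,0])
a=np.radians(-10);ex=np.array([np.cos(a),np.sin(a),0]);ey=np.array([-np.sin(a),np.cos(a),0])
print('case c',((fr+rr)/2+.125*ey).round(4))
f2=lambda u,v:(u/4+210-.4,v/4-.4)
for n,p,z in [('k1',(500,133),.039),('k2',(520,402),.039),('post?',(160,340),.099),('pl',(40,345),.099)]:
    print(n,onz('wrist',*f2(*p),z,o).round(4))
C=np.array([.511,.0943,0])
for n,p in [('big',Q.mean(0)),('k1',onz('wrist',*f2(500,133),.039,o)),('k2',onz('wrist',*f2(520,402),.039,o))]:
    print(n,(p-C)@ex,(p-C)@ey)
```

```text
[[ 4.723e-01  5.600e-02  5.500e-02]
 [ 5.200e-01  5.240e-02  5.500e-02]
 [ 5.168e-01 -4.700e-03  5.500e-02]
 [ 4.672e-01  4.000e-04  5.500e-02]] [0.4941 0.026  0.055 ] [np.float64(0.0558), np.float64(0.0478), np.float64(0.0572), np.float64(0.0499)] [np.float64(84.8), np.float64(-4.2), np.float64(-93.2), np.float64(174.1)]
FR [ 0.42265296 -0.01230731  0.068     ] RR [ 0.56321705 -0.03701718  0.068     ] 0.14271944557307778 -9.970200507255125
case c [0.5146 0.0984 0.068 ]
k1 [0.5268 0.169  0.039 ]
k2 [0.5196 0.0955 0.039 ]
post? [0.4407 0.1251 0.099 ]
pl [0.4131 0.1305 0.099 ]
big -0.004825079446892238 -0.07017936810674313
k1 0.0025982223961374586 0.07632245676593359
k2 0.008245432830486388 0.002710021951782998
```

Emit:
apply_moves:
  grip_force: 60
  rows:
    - [4,1,-30,0,0,3,0.17]
    - [3,0,-40,0,0,2.3,0.17]
    - [0,0,-40,0,0,0,0.17]
    - [0,0,-33,0,0,0,0.17]
    - [0,0,-30,0,0,0,0.17]
    - [0,0,-20,0,0,0,0.17]
    - [0,0,-20,0,0,0,0.17]
    - [0,0,0,0,0,0,0.17]

```text
time: 2.95
ee_pos: [0.493, 0.0242, 0.0348]
tcp_rot: [-180.0, 0.0, 85.3]
wrist_force: [-0.5, 0.3, 0.8]
opening: 0.0711
```

Run:
```python
from h import *
o=get_obs();print(o['time'],o['ee_pos'],o['tcp_rot'],o['wrist_force'],o['opening'])
cv2.imwrite('pics/w2.png',camera('wrist')[:,:,::-1])
```

```text
2.95 [0.49301202 0.02416406 0.03478802] [-1.79968141e+02  8.07873582e-03  8.53035714e+01] [-0.52247821  0.32940328  0.84209789] 0.07112561649066441
```

View pics/w2.png

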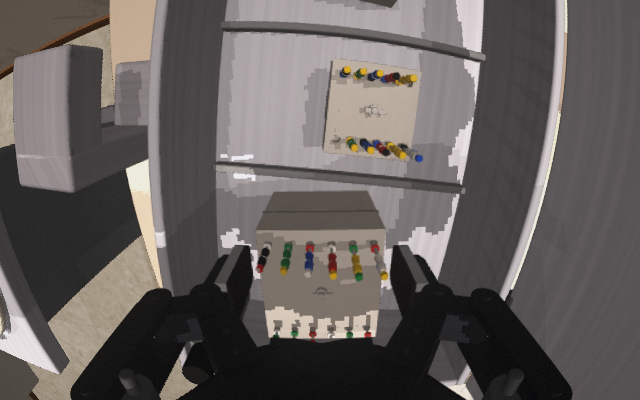

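Emit:
apply_moves:
  rows:
    - [0,0,0,0,0,0,0.6]
    - [0,0,0,0,0,0,0.6]
    - [0,0,0,0,0,0,0.6]
    - [0,0,0,0,0,0,0.6]
    - [0,0,10,0,0,0,0.6]
    - [0,0,20,0,0,0,0.6]
    - [0,0,30,0,0,0,0.6]

```text
time: 3.88
ee_pos: [0.4927, 0.0254, 0.0954]
tcp_rot: [-179.9, 0.0, 85.4]
wrist_force: [0.3, -0.0, -3.5]
opening: 0.0493
```

Emit:
apply_moves:
  rows:
    - [0,0,35,0,0,0,0.6]
    - [0,0,30,0,0,0,0.6]
    - [8.2,-30,0,0,0,9.4,0.6]
    - [8.2,-30,0,0,0,9.4,0.6]
    - [8.2,-30,0,0,0,9.4,0.6]
    - [8.2,-30,0,0,0,9.4,0.6]
    - [8.2,-30,0,0,0,9.4,0.6]
    - [8.2,-30,0,0,0,9.4,0.6]
    - [8.2,-30,0,0,0,9.4,0.6]
    - [8.2,-30,0,0,0,9.4,0.6]
    - [8.2,-30,0,0,0,9.4,0.6]
    - [0,0,0,0,0,0,0.6]
    - [0,0,-40,0,0,0,0.6]
    - [0,0,-40,0,0,0,0.6]
    - [0,0,-20,0,0,0,0.6]
    - [0,0,-15,0,0,0,0.6]
    - [0,0,0,0,0,0,0.6]

```text
time: 6.0
ee_pos: [0.5672, -0.2443, 0.0451]
tcp_rot: [180.0, -0.0, 170.0]
wrist_force: [0.8, 0.1, -1.3]
opening: 0.0491
```

Run:
```python
from h import *
o=get_obs();print(o['time'],o['ee_pos'],o['tcp_rot'],o['wrist_force'],o['opening'])
cv2.imwrite('pics/w3.png',camera('wrist')[:,:,::-1])
cv2.imwrite('pics/s3.png',camera('side')[:,:,::-1])
crop('pics/s3.png','pics/s3c.png',220,110,420,340,2.6)
```

```text
6.0 [ 0.56717121 -0.2443491   0.04507137] [ 1.79987028e+02 -4.23152143e-02  1.70017463e+02] [ 0.8177047   0.10320557 -1.28706832] 0.04913145941345714
```

View pics/w3.png

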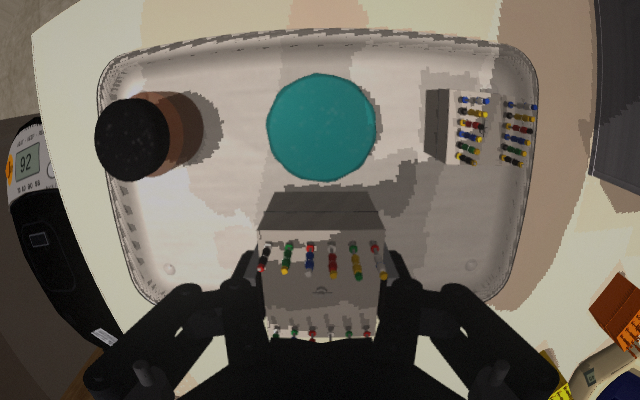

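View pics/s3c.png

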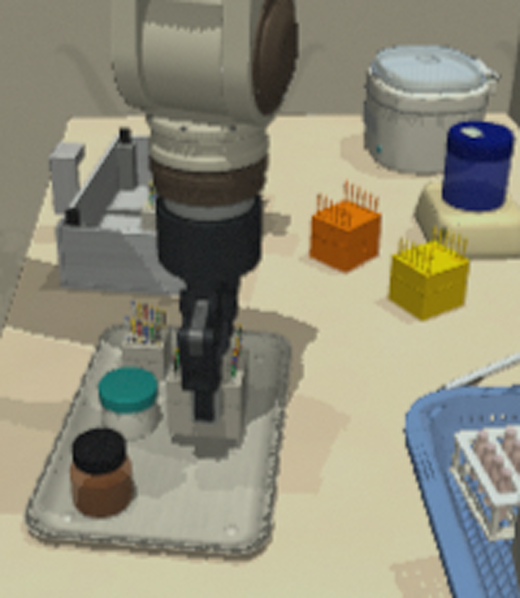

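Emit:
apply_moves:
  rows:
    - [0,0,-8,0,0,0,0.6]
    - [0,0,-4,0,0,0,0.6]
    - [0,0,0,0,0,0,0.6]
    - [0,0,0,0,0,0,0.2]
    - [0,0,0,0,0,0,0.2]
    - [0,0,0,0,0,0,0.2]

```text
time: 6.85
ee_pos: [0.5675, -0.2447, 0.0336]
tcp_rot: [-180.0, 0.0, 170.0]
wrist_force: [-0.4, 0.7, -0.2]
opening: 0.0684
```

Run:
```python
from h import *
crop('pics/w3.png','pics/w3c.png',410,70,560,190,5)
```

```text
(no output)
```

View pics/w3c.png

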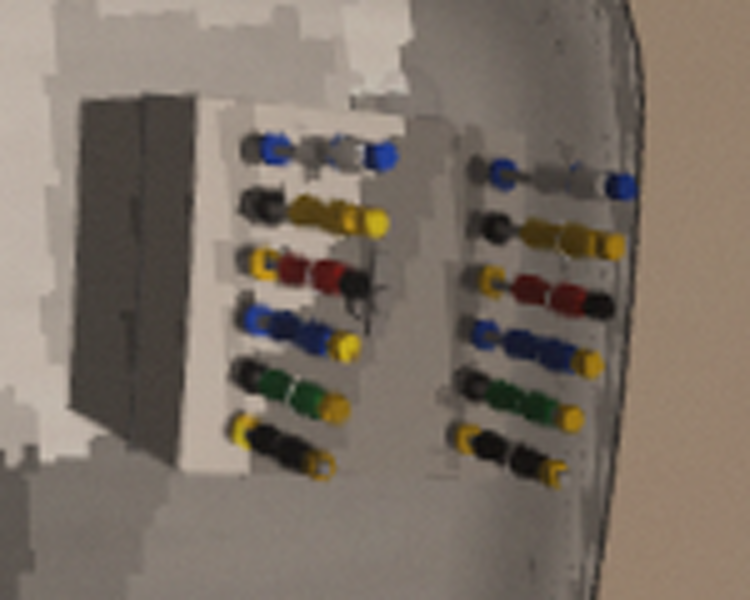

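Run:
```python
from h import *
f=lambda u,v:(u/5+410-.4,v/5+70-.4)
o={'ee_pos':np.array([.56717,-.24435,.04507]),'tcp_rot':np.array([180,0,170.02])}
P=lambda u,v,z:onz('wrist',*f(u,v),z,o)
print('ctr',P(360,292,.036))
for a,b,z in [((200,97),(180,470),.036),((80,100),(72,405),.002),((250,150),(240,430),.036),((480,170),(455,435),.036)]:
    A,B=P(*a,z),P(*b,z);print(A.round(4),B.round(4),np.linalg.norm(A-B).round(4),np.degrees(np.arctan2(*(B-A)[:2][::-1])).round(1))
A,B=P(200,97,.036),P(180,470,.036);d=(B-A)/np.linalg.norm(B-A);n=np.array([-d[1],d[0],0]);print((A+B)/2+n*.019)
A,B=P(80,100,.002),P(72,405,.002);print((A+B)/2+n*.019)
```

```text
ctr [ 0.51341431 -0.1584871   0.036     ]
[ 0.4937 -0.1735  0.036 ] [ 0.528  -0.1791  0.036 ] 0.0347 -9.4
[ 0.4936 -0.1734  0.002 ] [ 0.5279 -0.1786  0.002 ] 0.0347 -8.6
[ 0.499 -0.169  0.036] [ 0.525  -0.1726  0.036 ] 0.0263 -7.8
[ 0.5028 -0.1433  0.036 ] [ 0.5288 -0.1481  0.036 ] 0.0264 -10.4
[ 0.51394154 -0.15753473  0.036     ]
[ 0.51381703 -0.15725599  0.002     ]
```

Emit:
apply_moves:
  rows:
    - [0,0,20,0,0,0,0.2]
    - [0,0,45,0,0,0,0.2]
    - [0,0,40,0,0,0,0.2]
    - [-6,9.7,0,0,0,-9.9,0.37]
    - [-6,9.7,0,0,0,-9.9,0.37]
    - [-6,9.7,0,0,0,-9.9,0.37]
    - [-6,9.7,0,0,0,-9.9,0.37]
    - [-6,9.7,0,0,0,-9.9,0.37]
    - [-6,9.7,0,0,0,-9.9,0.37]
    - [-6,9.7,0,0,0,-9.9,0.37]
    - [-6,9.7,0,0,0,-9.9,0.37]
    - [-6,9.7,0,0,0,-9.9,0.37]
    - [0,0,0,0,0,0,0.37]
    - [0,0,-40,0,0,0,0.37]
    - [0,0,0,0,0,0,0.37]

```text
time: 8.72
ee_pos: [0.5121, -0.1572, 0.0966]
tcp_rot: [-179.8, -0.0, 81.1]
wrist_force: [-0.6, -0.5, -0.4]
opening: 0.0535
```

Run:
```python
from h import *
o=get_obs();print(o['time'],o['ee_pos'],o['tcp_rot'],o['wrist_force'],o['opening'])
cv2.imwrite('pics/w4.png',camera('wrist')[:,:,::-1])
```

```text
8.725 [ 0.51208129 -0.15722442  0.09656597] [-1.79773430e+02 -2.73450367e-02  8.11264734e+01] [-0.62659326 -0.52457474 -0.37651713] 0.053471186175274854
```

View pics/w4.png

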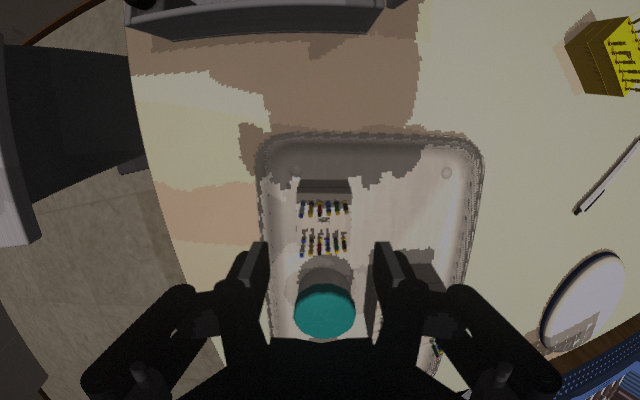

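Run:
```python
from h import *
o={'ee_pos':np.array([.51208,-.15722,.09657]),'tcp_rot':np.array([-179.77,-0.03,81.13])}
print(onz('wrist',323,219,.036,o))
```

```text
[ 0.5141302  -0.15603985  0.036     ]
```

Emit:
apply_moves:
  rows:
    - [2,0.5,-24,0,0,0,0.37]
    - [0,0,-25,0,0,0,0.37]
    - [0,0,-15,0,0,0,0.37]
    - [0,0,-10,0,0,0,0.37]
    - [0,0,0,0,0,0,0.37]
    - [0,0,0,0,0,0,0.8]
    - [0,0,0,0,0,0,0.8]
    - [0,0,0,0,0,0,0.8]
    - [0,0,0,0,0,0,0.8]
    - [0,0,10,0,0,0,0.8]
    - [0,0,30,0,0,0,0.8]
    - [0,0,0,0,0,0,0.8]

```text
time: 10.28
ee_pos: [0.5166, -0.1573, 0.067]
tcp_rot: [179.8, 0.0, 80.9]
wrist_force: [1.2, -0.4, 0.3]
opening: 0.035
```

Run:
```python
from h import *
o=get_obs();print(o['time'],o['ee_pos'],o['tcp_rot'],o['wrist_force'],o['opening'])
cv2.imwrite('pics/w5.png',camera('wrist')[:,:,::-1])
```

```text
10.275 [ 0.51661767 -0.15725198  0.06700327] [1.79776564e+02 3.04434598e-02 8.09314000e+01] [ 1.16066588 -0.44148265  0.28534561] 0.035042289656980474
```

View pics/w5.png

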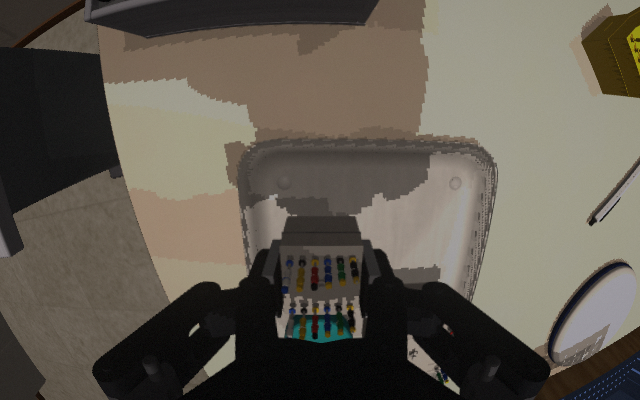

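Emit:
apply_moves:
  rows:
    - [0,0,35,0,0,0,0.8]
    - [0,0,40,0,0,0,0.8]
    - [-2,20,10,0,0,-1,0.8]
    - [-3.5,40,0,0,0,0,0.8]
    - [-3.5,40,0,0,0,0,0.8]
    - [-3.5,40,0,0,0,0,0.8]
    - [-3.5,43,0,0,0,0,0.8]
    - [0,0,0,0,0,0,0.8]
    - [0,0,-40,0,0,0,0.8]
    - [0,0,-40,0,0,0,0.8]
    - [0,0,-20,0,0,0,0.8]
    - [0,0,0,0,0,0,0.8]
    - [0,0,0,0,0,0,0.8]

```text
time: 11.95
ee_pos: [0.4997, 0.0258, 0.0501]
tcp_rot: [180.0, -0.0, 79.9]
wrist_force: [-0.5, -0.3, 0.1]
opening: 0.0348
```

Run:
```python
from h import *
o=get_obs();print(o['time'],o['ee_pos'],o['tcp_rot'],o['wrist_force'],o['opening'])
cv2.imwrite('pics/w6.png',camera('wrist')[:,:,::-1])
```

```text
11.95 [0.49973628 0.02577505 0.05005801] [ 1.79959965e+02 -4.82314207e-03  7.99060121e+01] [-0.52896339 -0.28576965  0.09260239] 0.03479542091865708
```

View pics/w6.png

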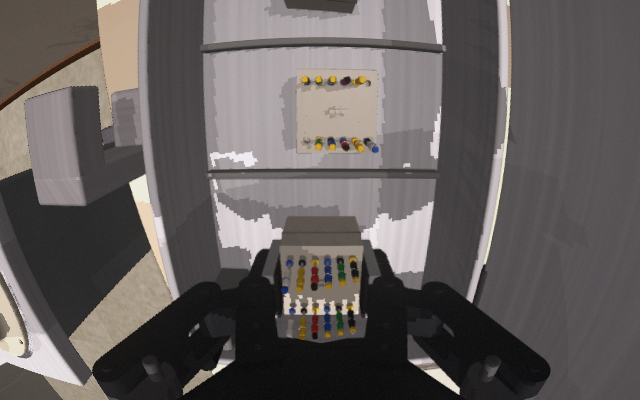

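Emit:
apply_moves:
  rows:
    - [0,0,-10,0,0,0,0.8]
    - [0,0,-8,0,0,0,0.8]
    - [0,0,-2,0,0,0,0.8]
    - [0,0,0,0,0,0,0.8]

```text
time: 12.5
ee_pos: [0.4992, 0.0262, 0.0292]
tcp_rot: [-180.0, 0.0, 79.9]
wrist_force: [-0.2, 0.0, -0.7]
opening: 0.0348
```

Emit:
apply_moves:
  rows:
    - [0,0,-2,0,0,0,0.8]
    - [0,0,0,0,0,0,0.8]

```text
time: 12.75
ee_pos: [0.4994, 0.0262, 0.0289]
tcp_rot: [180.0, -0.0, 79.9]
wrist_force: [-7.1, -0.9, 14.8]
opening: 0.0353
```

Emit:
apply_moves:
  rows:
    - [0,0,1,0,0,0,0.8]
    - [0,0,0,0,0,0,0.4]
    - [0,0,0,0,0,0,0.4]
    - [0,0,0,0,0,0,0.4]
    - [0,0,20,0,0,0,0.4]
    - [0,0,40,0,0,0,0.4]
    - [0,0,40,0,0,0,0.4]
    - [0,0,40,0,0,0,0.6]
    - [0,-20,40,0,0,0,1]
    - [0,0,0,0,0,0,1]

```text
time: 14.0
ee_pos: [0.5006, 0.0054, 0.2114]
tcp_rot: [179.7, -0.0, 79.9]
wrist_force: [0.0, 0.4, -0.9]
opening: 0.0003
```

Run:
```python
from h import *
import pickle
o=get_obs();print(o['time'],o['ee_pos'],o['tcp_rot'],o['wrist_force'],o['opening'])
pickle.dump(o,open('w7.pkl','wb'))
cv2.imwrite('pics/w7.png',camera('wrist')[:,:,::-1])
cv2.imwrite('pics/s7.png',camera('side')[:,:,::-1])
crop('pics/s7.png','pics/s7c.png',220,110,420,340,2.6)
```

```text
14.0 [0.50056859 0.00544347 0.21142471] [ 1.79709550e+02 -4.65835469e-02  7.98741491e+01] [ 0.04426857  0.39793648 -0.91505437] 0.0003125961732977156
```

View pics/w7.png

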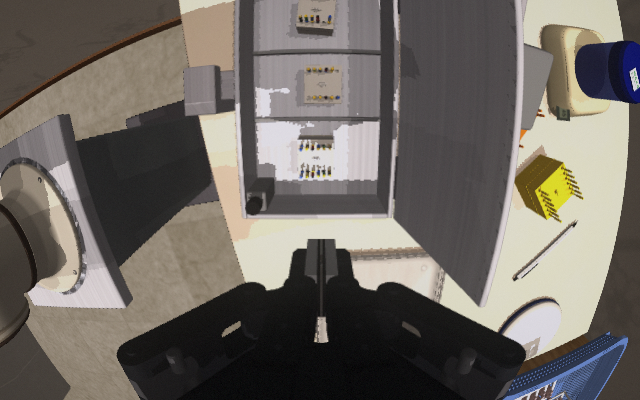

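View pics/s7c.png

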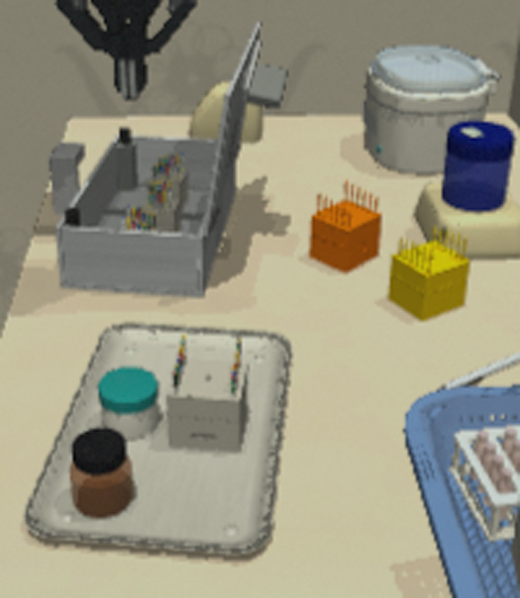

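Emit:
apply_moves:
  rows:
    - [0,0,30,0,0,0,1]
    - [0,0,28,0,0,0,1]
    - [15.4,-3,0,0,0,10,1]
    - [15.4,-3,0,0,0,10,1]
    - [15.4,-3,0,0,0,10,1]
    - [15.4,-3,0,0,0,10,1]
    - [15.4,-3,0,0,0,10,1]
    - [15.4,-3,0,0,0,10,1]
    - [15.4,-3,0,0,0,10,1]
    - [15.4,-3,0,0,0,10,1]
    - [15.4,-3,0,0,0,10,1]
    - [0,0,0,0,0,0,1]
    - [0,0,-30,0,0,0,1]
    - [0,0,-32,0,0,0,1]
    - [0,0,0,0,0,0,1]

```text
time: 15.98
ee_pos: [0.6361, -0.0204, 0.2013]
tcp_rot: [-180.0, -0.3, 169.7]
wrist_force: [-0.2, 0.7, -0.1]
opening: -0.0002
```

Run:
```python
from h import *
import pickle
w7=pickle.load(open('w7.pkl','rb'));print('stock',onz('wrist',317,158,.039,w7))
o=get_obs();print(o['time'],o['ee_pos'],o['tcp_rot'],o['wrist_force'],o['q'])
pickle.dump(o,open('w8.pkl','wb'))
cv2.imwrite('pics/w8.png',camera('wrist')[:,:,::-1])
cv2.imwrite('pics/s8.png',camera('side')[:,:,::-1])
crop('pics/s8.png','pics/s8c.png',220,60,380,230,3.5)
```

```text
stock [0.50054588 0.02562501 0.039     ]
15.975 [ 0.63607326 -0.02044528  0.20125682] [-179.95934984   -0.31791057  169.74399968] [-0.18424647  0.70733084 -0.05999609] [-1.84367327e+00  1.67669976e+01  1.84487987e+01  9.20022382e+01
  6.29595317e-03  8.41219667e+00]
```

View pics/w8.png

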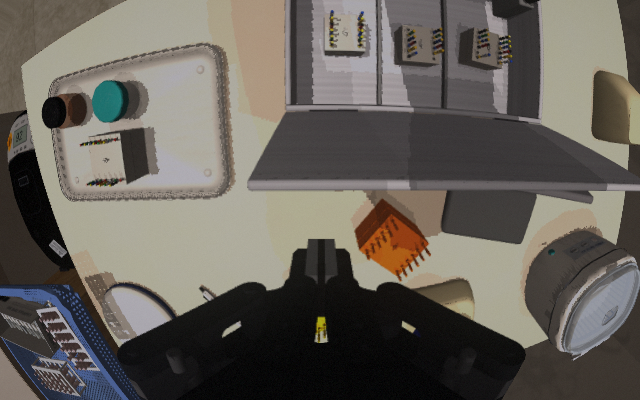

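View pics/s8c.png

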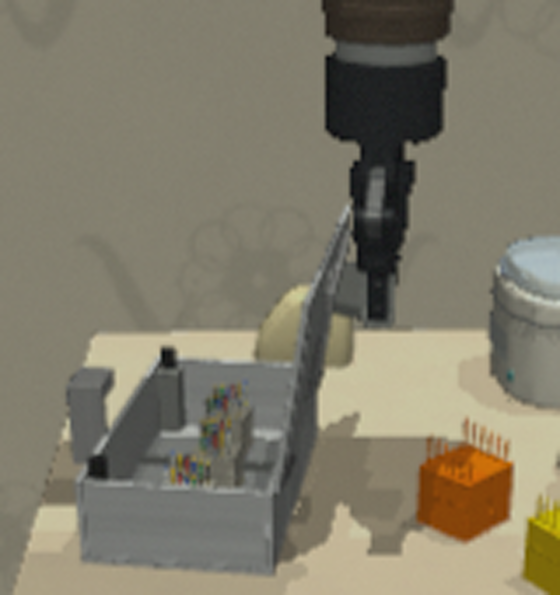

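Emit:
apply_moves:
  rows:
    - [-24.6,4.4,5,0,0,0,1]
    - [-13.8,2.4,2,0,0,0,1]
    - [-13.8,2.4,1,0,0,0,1]
    - [-20.7,3.6,-1,0,0,0,1]
    - [-12.8,2.3,-3,0,0,0,1]
    - [0,0,0,0,0,0,1]

```text
time: 16.82
ee_pos: [0.5515, -0.0056, 0.2088]
tcp_rot: [180.0, 0.0, 169.9]
wrist_force: [-0.1, -0.3, -0.2]
opening: -0.0
```

Run:
```python
from h import *
o=get_obs();print(o['time'],o['ee_pos'],o['tcp_rot'],o['wrist_force'])
cv2.imwrite('pics/s9.png',camera('side')[:,:,::-1])
crop('pics/s9.png','pics/s9c.png',220,60,380,230,3.5)
a=np.radians(-10);ex=np.array([np.cos(a),np.sin(a),0]);ey=np.array([-np.sin(a),np.cos(a),0]);C=np.array([.513,.0965,0])
print((o['ee_pos']-C)@ex,(o['ee_pos']-C)@ey)
```

```text
16.825 [ 0.5515295  -0.0056015   0.20884265] [1.79994687e+02 2.52877453e-02 1.69925179e+02] [-0.06921376 -0.27280662 -0.23049599]
0.05567388600730962 -0.09385976835126476
```

View pics/s9c.png

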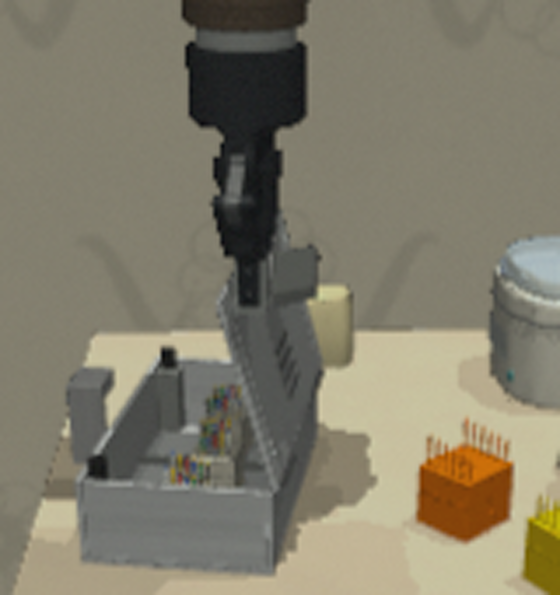

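Emit:
apply_moves:
  rows:
    - [-13,2.4,-5,0,0,0,1]
    - [-10.8,1.9,-5,0,0,0,1]
    - [-10.8,1.9,-6,0,0,0,1]
    - [-9.9,1.7,-7,0,0,0,1]
    - [-10.3,1.8,-8,0,0,0,1]
    - [-8.4,1.5,-9,0,0,0,1]
    - [-7.9,1.4,-9,0,0,0,1]
    - [-6.9,1.2,-11,0,0,0,1]
    - [-5.9,1,-11,0,0,0,1]
    - [-4.9,0.9,-11,0,0,0,1]
    - [-3.4,0.6,-12,0,0,0,1]
    - [0,0,0,0,0,0,1]

```text
time: 18.38
ee_pos: [0.4593, 0.0106, 0.1131]
tcp_rot: [-180.0, -0.1, 169.9]
wrist_force: [0.7, -0.6, -0.2]
opening: 0.0002
```

Run:
```python
from h import *
o=get_obs();print(o['time'],o['ee_pos'],o['tcp_rot'],o['wrist_force'])
cv2.imwrite('pics/s10.png',camera('side')[:,:,::-1])
crop('pics/s10.png','pics/s10c.png',220,60,380,230,3.5)
a=np.radians(-10);ex=np.array([np.cos(a),np.sin(a),0]);ey=np.array([-np.sin(a),np.cos(a),0]);C=np.array([.513,.0965,0])
print((o['ee_pos']-C)@ex,(o['ee_pos']-C)@ey)
```

```text
18.375 [0.45928925 0.01057483 0.11312612] [-1.79980128e+02 -9.96869510e-02  1.69936143e+02] [ 0.74149809 -0.63605817 -0.20623985]
-0.03797401548211763 -0.09394654409666964
```

View pics/s10c.png

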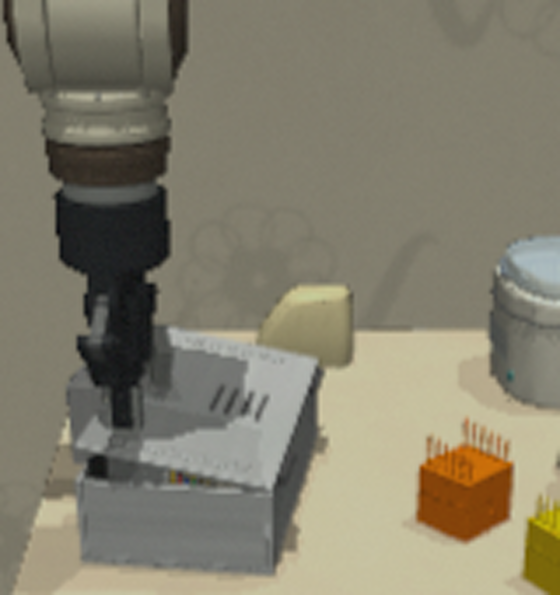

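Emit:
apply_moves:
  rows:
    - [-2,0.3,-8,0,0,0,1]
    - [0,0,-4,0,0,0,1]
    - [0,0,0,0,0,0,1]

```text
time: 18.8
ee_pos: [0.4579, 0.0108, 0.102]
tcp_rot: [-180.0, -0.0, 169.9]
wrist_force: [0.5, -0.2, 0.2]
opening: -0.0005
```

Emit:
apply_moves:
  rows:
    - [0,0,-2,0,0,0,1]
    - [0,0,0,0,0,0,1]
    - [0,0,40,0,0,0,0.7]
    - [0,0,50,0,0,0,0.6]
    - [1,10,10,0,0,-10,0.6]
    - [1,10,0,0,0,-10,0.6]
    - [1,10,0,0,0,-10,0.6]
    - [1,10,0,0,0,-10,0.6]
    - [1,10,0,0,0,-10,0.6]
    - [1,10,0,0,0,-10,0.6]
    - [1,10,0,0,0,-10,0.6]
    - [2,10,0,0,0,-10,0.6]
    - [2,13,0,0,0,-10,0.6]
    - [0,0,0,0,0,0,0.6]

```text
time: 20.55
ee_pos: [0.4691, 0.1043, 0.2002]
tcp_rot: [-180.0, 0.0, 80.1]
wrist_force: [-0.5, -0.2, -0.1]
opening: 0.0341
```

Run:
```python
from h import *
import pickle
o=get_obs();print(o['time'],o['ee_pos'],o['tcp_rot'],o['wrist_force'],o['opening'])
pickle.dump(o,open('w11.pkl','wb'))
cv2.imwrite('pics/w11.png',camera('wrist')[:,:,::-1])
cv2.imwrite('pics/s11.png',camera('side')[:,:,::-1])
crop('pics/s11.png','pics/s11c.png',220,100,380,230,4)
```

```text
20.55 [0.46910358 0.10431082 0.20015856] [-1.79993802e+02  3.11665876e-03  8.00619129e+01] [-0.47560004 -0.22150164 -0.07629876] 0.03407506271445594
```

View pics/w11.png

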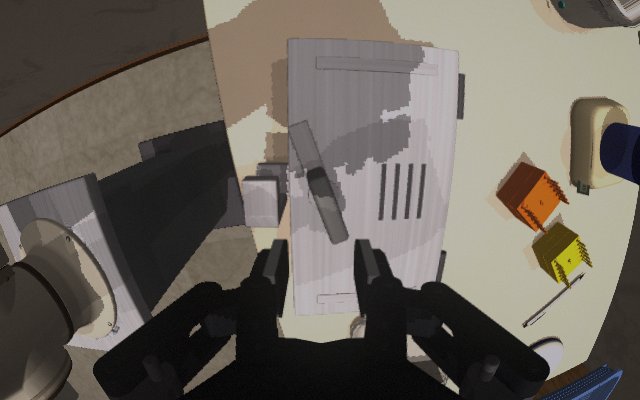

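View pics/s11c.png

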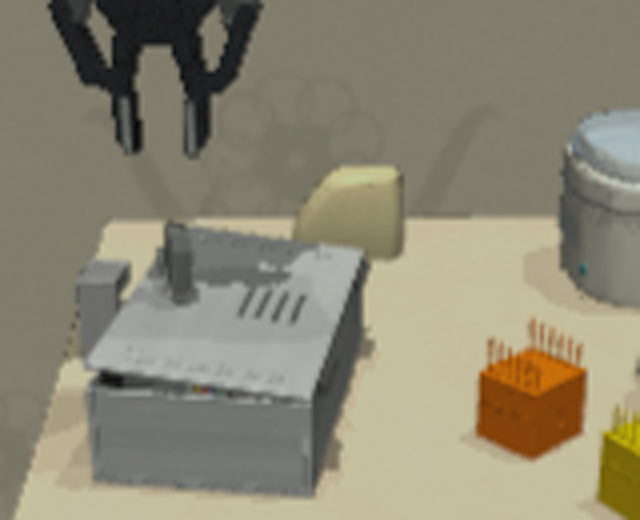

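Run:
```python
from h import *
crop('pics/w11.png','pics/w11c.png',235,105,365,255,4)
```

```text
(no output)
```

View pics/w11c.png

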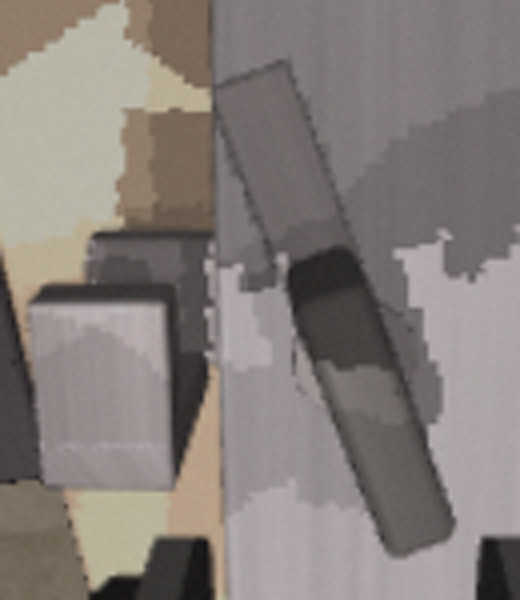

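Run:
```python
from h import *
import pickle;o=pickle.load(open('w11.pkl','rb'))
f=lambda u,v:(u/4+235-.4,v/4+105-.4)
P=lambda u,v,z:onz('wrist',*f(u,v),z,o)
a=np.radians(-10);ex=np.array([np.cos(a),np.sin(a),0]);ey=np.array([-np.sin(a),np.cos(a),0]);C=np.array([.513,.0965,0])
for z in (.125,.13):
    Q=np.array([P(*p,z) for p in[(295,303),(370,283),(455,522),(392,555)]])
    m=(Q[0]+Q[1])/2-(Q[2]+Q[3])/2
    print(Q.mean(0).round(4),np.linalg.norm(m),np.linalg.norm(Q[0]-Q[1]),np.degrees(np.arctan2(m[1],m[0])),(Q.mean(0)-C)@ex,(Q.mean(0)-C)@ey)
K=[P(*p,.099) for p in[(32,300),(172,297),(178,487),(45,487)]]
print([[round((k-C)@ex,4),round((k-C)@ey,4)] for k in K])
T=[P(*p,.092) for p in [(220,85),(290,62)]];print('tongue tip',[[round((k-C)@ex,4),round((k-C)@ey,4)] for k in T])
```

```text
[0.4761 0.1055 0.125 ] 0.04819290742126973 0.013001577603495067 99.6965535761864 -0.03789708476489991 0.0024878843892496526
[0.4763 0.1074 0.13  ] 0.046989425151199866 0.012676899783334363 99.69655357618637 -0.03805307890853315 0.004359808959658864
[[np.float64(-0.1043), np.float64(0.0172)], [np.float64(-0.0768), np.float64(0.0176)], [np.float64(-0.0772), np.float64(-0.0216)], [np.float64(-0.1047), np.float64(-0.022)]]
tongue tip [[np.float64(-0.0674), np.float64(0.0571)], [np.float64(-0.0542), np.float64(0.0614)]]
```

Emit:
apply_moves:
  grip_force: 90
  rows:
    - [4,0.6,-15,0,0,10,0.6]
    - [3,0.6,-20,0,0,9.6,0.6]
    - [0,0,-20,0,0,0,0.6]
    - [0,0,-15,0,0,0,0.6]
    - [0,0,-10,0,0,0,0.6]
    - [0,0,-8,0,0,0,0.6]
    - [0,0,0,0,0,0,0.6]

```text
time: 21.52
ee_pos: [0.4759, 0.105, 0.112]
tcp_rot: [-180.0, 0.0, 99.5]
wrist_force: [-0.0, -0.5, 0.4]
opening: 0.0343
```

Run:
```python
from h import *
o=get_obs();print(o['time'],o['ee_pos'],o['tcp_rot'],o['wrist_force'],o['opening'])
cv2.imwrite('pics/w12.png',camera('wrist')[:,:,::-1])
```

```text
21.525 [0.47589902 0.10500325 0.11203962] [-1.79977423e+02  1.43427599e-03  9.95478257e+01] [-0.03784776 -0.53897227  0.40157874] 0.034280343482602414
```

View pics/w12.png

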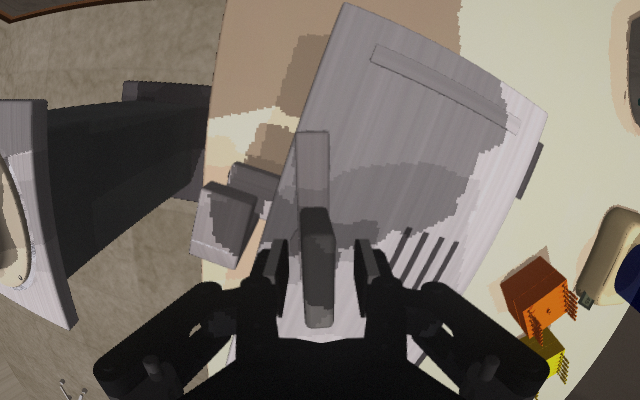

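Aligned with the grip, which sits between the pads. Closing.

Emit:
apply_moves:
  rows:
    - [0,0,0,0,0,0,1]
    - [0,0,0,0,0,0,1]
    - [0,0,0,0,0,0,1]
    - [0,0,0,0,0,0,1]

```text
time: 22.08
ee_pos: [0.4733, 0.1047, 0.1116]
tcp_rot: [-179.6, -0.0, 99.6]
wrist_force: [-11.2, -0.8, 1.6]
opening: 0.013
```

Emit:
apply_moves:
  rows:
    - [-1,0.2,-2,0,0,0,1]
    - [-1,0.2,-2,0,0,0,1]
    - [-1,0.2,-2,0,0,0,1]
    - [0,0,0,0,0,0,1]

```text
time: 22.58
ee_pos: [0.4716, 0.1049, 0.1064]
tcp_rot: [-179.8, 0.1, 99.5]
wrist_force: [-7.2, -2.9, 4.3]
opening: 0.0126
```

Emit:
apply_moves:
  rows:
    - [-1,0.2,-2,0,0,0,1]
    - [-1,0.2,-2,0,0,0,1]
    - [0,0,0,0,0,0,1]

```text
time: 22.95
ee_pos: [0.4711, 0.1051, 0.1037]
tcp_rot: [180.0, 0.2, 99.5]
wrist_force: [-4.2, -5.8, 10.2]
opening: 0.0129
```

Emit:
apply_moves:
  rows:
    - [0,0,-1.5,0,0,0,1]
    - [0,0,0,0,0,0,1]

```text
time: 23.2
ee_pos: [0.4709, 0.1053, 0.1026]
tcp_rot: [180.0, 0.1, 99.5]
wrist_force: [-7.4, -5.1, 13.4]
opening: 0.0129
```

Emit:
apply_moves:
  rows:
    - [0,0,-1.5,0,0,0,1]
    - [0,0,-1,0,0,0,1]
    - [0,0,0,0,0,0,1]

```text
time: 23.58
ee_pos: [0.4708, 0.1053, 0.1017]
tcp_rot: [179.9, 0.1, 99.5]
wrist_force: [-13.8, -6.8, 25.8]
opening: 0.0125
```

Run:
```python
from h import *
o=get_obs();print(o['time'],o['ee_pos'],o['tcp_rot'],o['wrist_force'],o['opening'])
cv2.imwrite('pics/s13.png',camera('side')[:,:,::-1])
crop('pics/s13.png','pics/s13c.png',220,100,380,230,4)
cv2.imwrite('pics/w13.png',camera('wrist')[:,:,::-1])
```

```text
23.575 [0.47084313 0.10528594 0.10167845] [1.79907852e+02 1.10767685e-01 9.95178020e+01] [-13.78292808  -6.78876238  25.8056607 ] 0.012531825378510832
```

View pics/s13c.png

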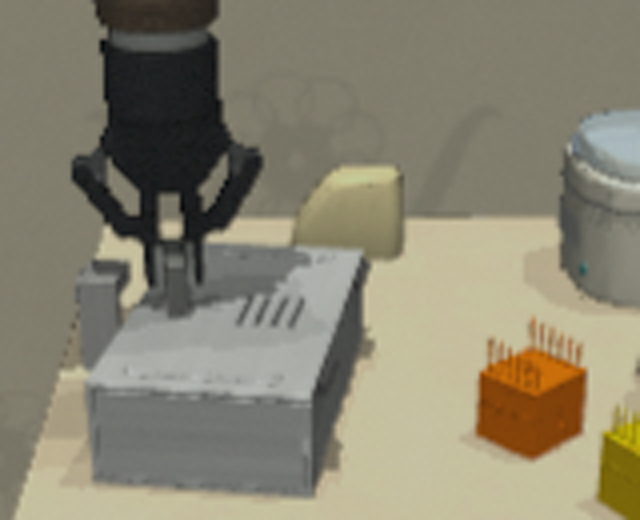

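View pics/w13.png

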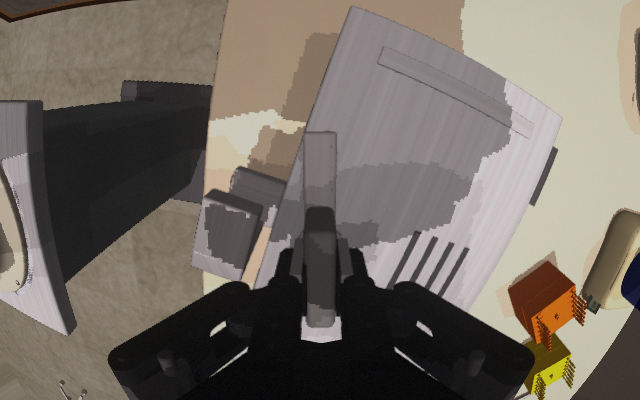

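Emit:
apply_moves:
  rows:
    - [-0.8,-0.3,0,0,0,8,1]
    - [0,0,0,0,0,8,1]
    - [0,0,0,0,0,8,1]
    - [0,0,0,0,0,0,1]

```text
time: 24.18
ee_pos: [0.4709, 0.1054, 0.1017]
tcp_rot: [179.8, 0.1, 123.6]
wrist_force: [-9.7, -4.1, 24.4]
opening: 0.0127
```

Emit:
apply_moves:
  rows:
    - [-0.5,-0.2,0,0,0,8,1]
    - [0,0,0,0,0,8,1]
    - [0,0,0,0,0,0,1]

```text
time: 24.55
ee_pos: [0.4708, 0.1055, 0.1017]
tcp_rot: [179.8, 0.2, 139.6]
wrist_force: [-7.8, -2.9, 21.3]
opening: 0.0125
```

Run:
```python
from h import *
o=get_obs();print(o['time'],o['ee_pos'],o['tcp_rot'],o['wrist_force'],o['torque'],o['opening'])
cv2.imwrite('pics/w14.png',camera('wrist')[:,:,::-1])
```

```text
24.55 [0.4708478  0.10554022 0.10172436] [179.81989717   0.19467576 139.64980184] [-7.75560449 -2.87535747 21.31109576] [-0.72272009  0.88035094  0.07888613] 0.012472899133193178
```

View pics/w14.png

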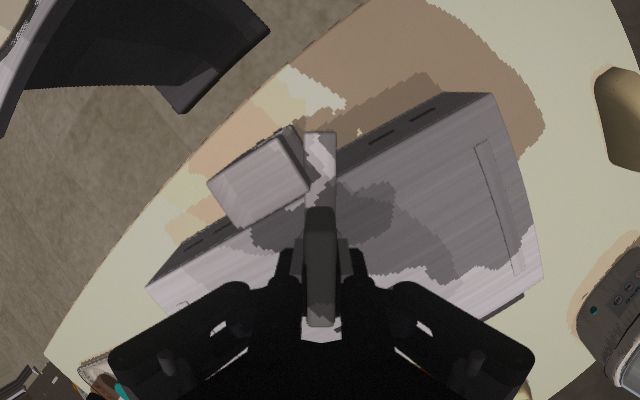

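Emit:
apply_moves:
  rows:
    - [0,0,-0.5,0,0,8,1]
    - [0,0,0,0,0,8,1]
    - [0,0,0,0,0,0,1]

```text
time: 24.98
ee_pos: [0.4709, 0.1057, 0.1017]
tcp_rot: [179.8, 0.2, 155.7]
wrist_force: [-8.0, -2.9, 24.7]
opening: 0.0123
```

Emit:
apply_moves:
  rows:
    - [0,0,0,0,0,8,1]
    - [0,0,0,0,0,5,1]
    - [0,0,0,0,0,0,1]
    - [0,0,0,0,0,0,1]

```text
time: 25.48
ee_pos: [0.4709, 0.1058, 0.1017]
tcp_rot: [179.9, 0.3, 168.5]
wrist_force: [-8.6, -1.6, 25.8]
opening: 0.0126
```

Run:
```python
from h import *
o=get_obs();print(o['time'],o['ee_pos'],o['tcp_rot'],o['wrist_force'],o['torque'],o['opening'])
cv2.imwrite('pics/w15.png',camera('wrist')[:,:,::-1])
```

```text
25.475 [0.47085264 0.10580957 0.10168636] [179.88570448   0.26131083 168.54544125] [-8.62464258 -1.62299339 25.82956784] [-0.25988628  1.23888575  0.13215525] 0.012552025863082253
```

View pics/w15.png

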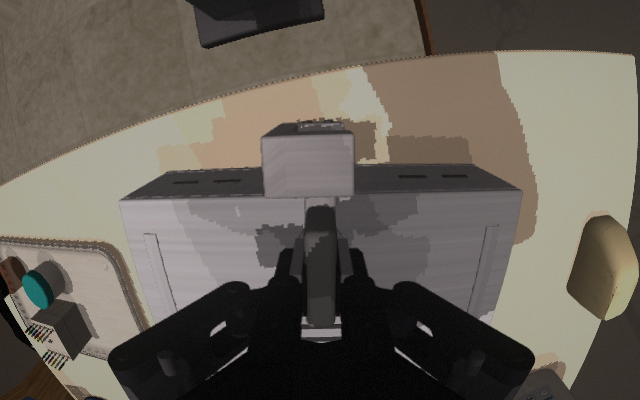

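Emit:
apply_moves:
  rows:
    - [0,0,0,0,0,2,1]
    - [0,0,0,0,0,0,1]
    - [0,0,0,0,0,0,0.6]
    - [0,0,0,0,0,0,0.6]
    - [0,0,0,0,0,0,0.6]
    - [0,0,20,0,0,0,0.6]
    - [0,0,40,0,0,0,0.6]
    - [0,0,50,0,0,0,0.6]
    - [0,0,0,0,0,0,0.6]

```text
time: 26.65
ee_pos: [0.4712, 0.1059, 0.2114]
tcp_rot: [179.9, 0.3, 170.5]
wrist_force: [-0.5, -0.4, -0.8]
opening: 0.0344
```

Run:
```python
from h import *
import pickle
o=get_obs();print(o['time'],o['ee_pos'],o['tcp_rot'],o['wrist_force'],o['torque'],o['opening'])
pickle.dump(o,open('w16.pkl','wb'))
cv2.imwrite('pics/w16.png',camera('wrist')[:,:,::-1])
cv2.imwrite('pics/s16.png',camera('side')[:,:,::-1])
crop('pics/s16.png','pics/s16c.png',220,100,380,330,2.6)
```

```text
26.65 [0.47115154 0.10587862 0.21135975] [179.8767014    0.30045481 170.53152755] [-0.48342414 -0.3708482  -0.76183376] [ 0.05247856 -0.02578747 -0.01242318] 0.03441872545380337
```

View pics/w16.png

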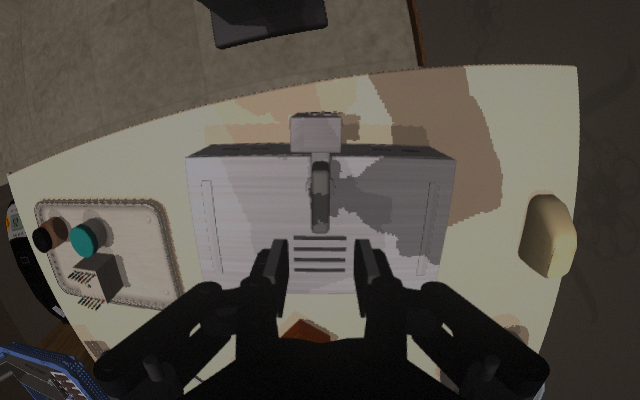

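View pics/s16c.png

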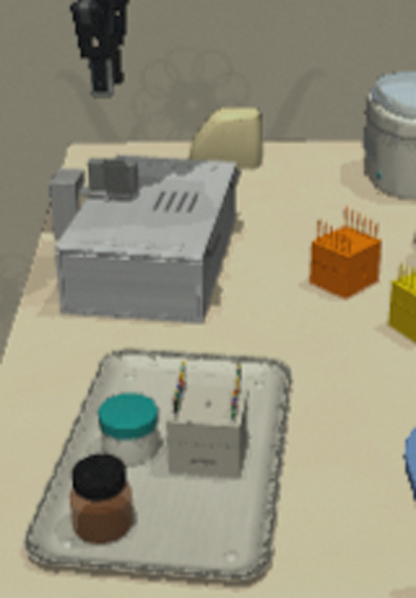

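Run:
```python
from h import *
a=cv2.imread('pics/s13.png');b=cv2.imread('pics/s16.png')
print('flush(pressed) vs released, near case wall diff',np.abs(a[185:230,240:310].astype(int)-b[185:230,240:310]).mean())
o=get_obs();print(o['time'],o['qd'].round(2))
print(job_done())
```

```text
flush(pressed) vs released, near case wall diff 2.427195767195767
26.75 [ 0.03  0.58 -1.99 -0.28  0.05 -0.01]
the job is handed in; nothing more can be done
None
```

I finished the job and handed it in at about 26.8 s; `job_done` gave no verdict.

- **Blocks:** I moved the big block from the case's -y bay to the free half of the tray, standing upright. The small block from the tray went into that bay. Measured by wrist camera before closing, it stood within about 1 mm of the bay centre, upright.
- **Lid and latch:** I swung the lid over from behind and took hold of the latch grip, which was already turned about 20°. I pressed the lid flush at about 25 N and turned the latch to its end stop, with the tool turned to about 90° in the case frame. Then I let go and withdrew.

The last pictures show the lid staying shut with no visible gap and the tongue under the hook in line with the case's forward direction. The big block stands upright on the tray, the pot and jar look unmoved, and the robot is clear of everything.

**Not measured:**
- I judged the final lid angle only from the side view, which matched the pressed-flush picture closely (mean grey difference 2.4 of 255).
- The three blocks inside the case could not be seen once the lid was down.
- I did not re-measure the two correct blocks after my first look, but I saw no sign that they were touched.

No check failed.

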